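Fetch the control vial from behind the reagent bottles

TASK

The red-capped control vial stands at the back of the reagent cooler, hemmed in by three tall reagent bottles: first set all three bottles aside, standing in the steel tray, then fetch the vial and stand it on the middle of the mixer's round platform. Once it stands there, put every bottle back in the cooler on the very place where that bottle stood at the start (the three places are not interchangeable). Keep everything upright and leave the two other vials in the cooler alone.

Things in the scene. Friction and masses are not known exactly. Their poses are not given: they have to be found in the camera images.
- bottle_green: White plastic reagent bottle, green cap and label band, loose, upright, about 0.2 kg. 126 mm tall: round body 54 mm in diameter up to 88 mm, sloping shoulder up to 96 mm, neck 24 mm in diameter, fixed cap 28 mm in diameter from 104 to 126 mm above the underside (lift it by the cap from above). Origin: centre of the underside, z up.
- bottle_blue: White plastic reagent bottle, blue cap and label band, loose, upright, about 0.2 kg. 126 mm tall: round body 54 mm in diameter up to 88 mm, sloping shoulder up to 96 mm, neck 24 mm in diameter, fixed cap 28 mm in diameter from 104 to 126 mm above the underside (lift it by the cap from above). Origin: centre of the underside, z up.
- bottle_yellow: White plastic reagent bottle, yellow cap and label band, loose, upright, about 0.2 kg. 126 mm tall: round body 54 mm in diameter up to 88 mm, sloping shoulder up to 96 mm, neck 24 mm in diameter, fixed cap 28 mm in diameter from 104 to 126 mm above the underside (lift it by the cap from above). Origin: centre of the underside, z up.
- vial_red: Control vial of brown glass with a red cap, loose, about 45 g, standing upright in the cooler; the one to fetch, at the back (far side) with one bottle in front of it and one on either side. 52 mm tall: round body 28 mm in diameter up to 34 mm, cap 24 mm in diameter from 38 to 52 mm. Origin: centre of the underside, z up.
- vial_white: Control vial of brown glass with a white cap, loose, about 45 g, standing upright in the cooler; in the near left corner of the cooler, to be left alone. 52 mm tall: round body 28 mm in diameter up to 34 mm, cap 24 mm in diameter from 38 to 52 mm. Origin: centre of the underside, z up.
- vial_black: Control vial of brown glass with a black cap, loose, about 45 g, standing upright in the cooler; in the near right corner of the cooler, to be left alone. 52 mm tall: round body 28 mm in diameter up to 34 mm, cap 24 mm in diameter from 38 to 52 mm. Origin: centre of the underside, z up.
- cooler: Fixed reagent cooler, open white tub. Outside 192 (x) by 258 mm (y), walls 18 mm thick, rim 55 mm and flat inner floor 20 mm above the bench. Inlaid rings mark the places, (x, y) in mm, good to 3 mm: the bottles, in any order, (-10, 0), (36, 54), (36, -54); red vial (42, 0), white (-52, 82), black (-52, -82). Origin: centre of the underside; x to the far side, y to the robot's left.
- side_tray: Shallow stainless-steel instrument tray, fixed, empty at the start, on the left or the right of the cooler. Outside 310 mm (its x) by 115 mm (its y), walls 3 mm thick and 16 mm high, floor 3 mm above the bench. Origin: centre of the underside.
- mixer: Vial mixer, fixed, switched off, on the other side of the cooler from the tray: white housing 130 by 130 mm with a round black flat platform 96 mm in diameter on top, its surface 76 mm above the bench, a thin white ring round its middle. Origin: on the bench straight below the middle of the platform, z up.

How it is judged (in metres and radians):
On the way, in this order (a step that is already met when the one before it is completed fails the run):
1. all three bottles stand upright in the steel tray (x of bottle_green in the frame of side_tray between -0.13 and 0.13 m and y of bottle_green in the frame of side_tray between -0.038 and 0.038 m and z of bottle_green in the frame of side_tray between -0.002 and 0.009 m and angle between each of bottle_green, bottle_blue, bottle_yellow's own z axis and vertical below 0.1 rad and x of bottle_blue in the frame of side_tray between -0.13 and 0.13 m and y of bottle_blue in the frame of side_tray between -0.038 and 0.038 m and z of bottle_blue in the frame of side_tray between -0.002 and 0.009 m and x of bottle_yellow in the frame of side_tray between -0.13 and 0.13 m and y of bottle_yellow in the frame of side_tray between -0.038 and 0.038 m and z of bottle_yellow in the frame of side_tray between -0.002 and 0.009 m), for 0.2 s.
2. with the bottles still in the tray, the red-capped vial stands upright on the middle of the mixer's platform (all of step 1 and horizontal distance between vial_red and mixer below 0.015 m and z of vial_red in the frame of mixer between 0.071 and 0.081 m and angle between vial_red's own z axis and vertical below 0.1 rad and linear speed of vial_red below 0.02 m/s and angular speed of vial_red below 0.2 rad/s), for 0.2 s.
At the end, for the whole second after the job is handed in: Each bottle stands upright and at rest in the cooler within 15 mm of where it stood at the start; the red-capped vial stands upright and at rest on the mixer's platform, within 15 mm of its middle; the white- and black-capped vials are within 15 mm of where they were (horizontal distance between vial_red and mixer below 0.015 m and z of vial_red in the frame of mixer between 0.071 and 0.081 m and angle between each of vial_red, bottle_green, bottle_blue, bottle_yellow's own z axis and vertical below 0.1 rad and linear speed of each of vial_red, bottle_green, bottle_blue, bottle_yellow below 0.02 m/s and angular speed of each of vial_red, bottle_green, bottle_blue, bottle_yellow below 0.2 rad/s and distance of each of bottle_green, bottle_blue, bottle_yellow, vial_white, vial_black from where it was at the start of the episode below 0.015 m); the robot touches nothing.
It fails at once if one of the two other vials is pushed away more than 20 mm or tipped over (distance of any of vial_white, vial_black from where it was at the start of the episode above 0.02 m or angle between any of vial_white, vial_black's own z axis and vertical above 0.5 rad).
It fails at once if a bottle or the red-capped vial is tipped over (angle between any of bottle_green, bottle_blue, bottle_yellow, vial_red's own z axis and vertical above 0.7 rad).
It also fails if it takes over 144 s, if anything falls off the work surface, if the arm or the gripper's body presses on something with over 40 N, if the wrist force passes 120 N, or if a joint passes its speed limit or range.

ROBOT

A 6-joint arm with a two-finger parallel gripper is mounted at the origin on the work surface. World frame = base frame: x ahead of the robot, y to its left, z up, the work surface at z = 0. Lengths are in mm, angles in rad, forces in N, time in s.
With the tool pointing down it reaches from about 350 to 875 mm from the base axis. Payload 4.2 kg.
Tool frame: the origin (TCP) lies between the finger pads; the fingertips stand 25 mm ahead of it and the grasp point (between the pads) lies 6 mm ahead of it; z points along the fingers, y is the line along which they close (so a half turn about z gives the same grasp; the last joint's range is limited). The gripper opens to 85 mm and grips with 20 to 120 N. Pads are 22 mm wide; open, the fingers measure 114 mm over their backs; the gripper's body (76 mm by 85 mm) begins 54 mm behind the grasp point. The pads swing forward as they close: fully open they stand 13 mm farther back than shut.
Start: joints at [1.396, 0.385, 0.008, 0, -1.194, -0.259], TCP at [262.668, 567.102, 256.312] pointing down, gripper open.
Joint ranges: [-3.14, 3.14], [-1.21, 2.06], [-1.07, 1.41], [-3.16, 2.05], [-2.99, -0.16], [-3.1, 3.1]. Speed limits (rad/s): [2.79, 2.79, 3.14, 3.14, 3.14, 3.14].

INTERFACE

Orientations are given as a unit quaternion [x, y, z, w].
In Python, from bench import arm gives the robot as it stands.
- The arm moves only by the shell command python3 -m pendant 'ROWS'. ROWS is JSON, a list of rows, each a list of 7 numbers: the shift along the tool's x, y, z in m, then the turn, a rotation vector about the tool's x, y, z in degrees, then the finger opening in m, from 0 to 0.0854. In form: [[x, y, z, wx, wy, wz, fingers], ...]. A call has 1 to 12 rows; each row shifts and turns the commanded pose from where the row before left it, along the tool's axes as they then stand; what a row does not reach is not made up. A row lasts 1/10 s, in which the tool goes at most 50 mm and 8.59 degrees, less where a joint would pass 70% of its speed; a pose out of reach is approached as far as the arm can. A call is refused whole if a number of a shift passes 0.05 or a number of a turn 8.59, either way. A call with a gripper value outside its range is refused whole. The fingers move at their own pace and stop on an object; the grip force is fixed at half the most. Time passes only in rows, so rows that do not move let the fingers close. It gives the time, the measured TCP pose, the force, the opening and the grip force at its end, in the units of the state.
- arm.read_state(): the state, without advancing time (a new reading comes with each control period).
- arm.get_image(name): name is "scene" or "top"; returns a dict with "image" (420x560x3 uint8, red, green, blue), "fx", "fy", "cx", "cy" (pixels), "xyz" and "rotation" of the camera in the world. Camera axes: x right, y down, z forward; pixel columns grow to the right and rows downward; lengths in mm; the calibration is good to about 2 mm. A picture is of the moment at which its call begins. There is no depth.
- arm.job_done(): hands the job in; it is judged then, once.
The state is a dict: "clock": time; "joints": joint angles; "joint_vel": joint speeds; "joint_efforts": joint torques, N m; "position": TCP position; "ee_rot": TCP orientation; "contact_force": force on the tool from outside, world axes, zero at the start; "wrist_torque": the same for the moment, N m; "gripper_width": finger opening in mm; "grasp_force": force on a finger pad.
Only numpy, scipy, OpenCV 4.12 (cv2) and the standard library are available. Lean on these libraries where they do the work, as an engineer would, in place of code of your own. Each camera call takes 0.05 s, during which the arm holds its last target. There are 200 camera calls.

## Working session

There is one attempt and no reset: what is moved stays moved. The work goes in short steps, Python scripts to look and compute and a shell command to move; the robot and the scene stay as the last step left them, time stands still between calls to the robot, and variables do not carry over. Pictures are saved under pics/ and viewed, at most 14 in all, crops included, and the job is handed in when it is done.

```bash
ls; mkdir -p pics; python3 - <<'E'
from bench import arm
import cv2,numpy as np
for n in("scene","top"):
    d=arm.get_image(n);cv2.imwrite(f"pics/{n}0.png",d["image"][:,:,::-1])
    np.save(f"{n}0.npy",d["image"])
    print(n,d["fx"],d["cx"],d["cy"],d["xyz"],np.round(d["rotation"],4).tolist())
s=arm.read_state();print(s)
E
```

```text
pics
scene 504.8924852264691 282.80670399804865 205.60276028995838 [994.16121291 635.31623682 614.12298552] [0.2499, 0.8567, -0.4307, -0.1344]
top 380.4524890598104 279.4285287923158 210.75464189513247 [507.86389699 -15.81951922 931.27671655] [0.7148, -0.699, 0.0005, -0.0204]
{'clock': 0.1, 'joints': array([ 1.39559476e+00,  3.85477644e-01,  6.77862556e-03, -4.38290376e-04,
       -1.19401169e+00, -2.58610758e-01]), 'joint_vel': array([-0.00011993, -0.00103852,  0.00312848,  0.00136083,  0.00128499,
       -0.00201149]), 'joint_efforts': array([-5.07126151e-04, -3.93316519e+01,  1.88930655e+01,  4.19806749e+00,
       -2.59933295e-03,  4.27816417e-06]), 'position': array([262.48524883, 566.69174565, 255.33797411]), 'ee_rot': array([ 9.76550079e-01, -2.15288145e-01, -1.63610568e-04,  9.64852441e-04]), 'contact_force': array([-0.32726239, -0.21302264, -0.26247467]), 'wrist_torque': array([-0.00270352,  0.00421364, -0.00886537]), 'grasp_force': 0.0, 'gripper_width': 85.52573745290285}
```

View pics/scene0.png

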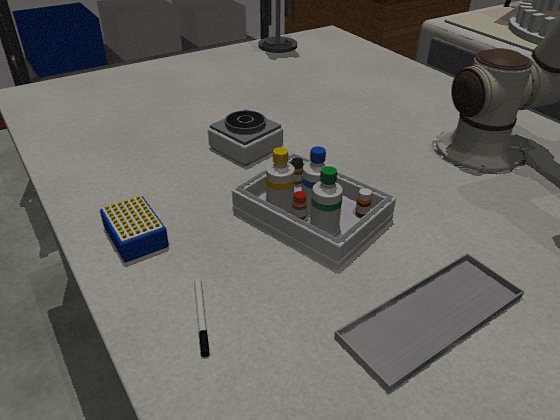

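View pics/top0.png

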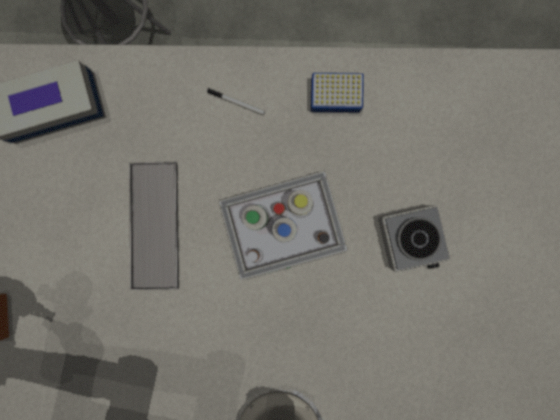

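The overview shows the tray on the robot's left (top view ~155,225), the cooler in the middle (~283,225) turned by about 15°, and the mixer on the right (418,238). The caps in the top view are green (253,216), blue (284,229), yellow (301,201) and red (279,209).

```bash
cat > h.py <<'E'
import numpy as np,cv2
from scipy.spatial.transform import Rotation as R
CAM={"scene":(504.8924852264691,282.80670399804865,205.60276028995838,[994.16121291,635.31623682,614.12298552],[0.2499,0.8567,-0.4307,-0.1344]),
"top":(380.4524890598104,279.4285287923158,210.75464189513247,[507.86389699,-15.81951922,931.27671655],[0.7148,-0.699,0.0005,-0.0204])}
def ray(n,p):
    f,cx,cy,o,q=CAM[n]; return np.array(o),R.from_quat(q).apply([(p[0]-cx)/f,(p[1]-cy)/f,1])
def plane(n,p,z):
    o,d=ray(n,p); return (o+d*(z-o[2])/d[2])[:2]
def tri(p,q):
    o1,d1=ray("top",p);o2,d2=ray("scene",q)
    t=np.linalg.lstsq(np.c_[d1,-d2],o2-o1,rcond=None)[0]
    a,b=o1+t[0]*d1,o2+t[1]*d2
    return (a+b)/2,np.linalg.norm(a-b)
def proj(n,P):
    f,cx,cy,o,q=CAM[n];v=R.from_quat(q).inv().apply(np.asarray(P,float)-o);return np.array([cx+f*v[0]/v[2],cy+f*v[1]/v[2]])
HUE={"green":(50,85,80),"blue":(100,122,110),"yellow":(20,33,110),"red":(174,6,130)}
def blobs(im,c,roi):
    h=cv2.cvtColor(im,cv2.COLOR_RGB2HSV);lo,hi,s=HUE[c]
    H=h[...,0];m=((H>=lo)&(H<=hi)) if lo<hi else ((H>=lo)|(H<=hi))
    m=(m&(h[...,1]>s)&(h[...,2]>40)).astype(np.uint8)
    k=np.zeros_like(m);x,y,w,e=roi;k[y:e,x:w]=m[y:e,x:w]
    n,l,st,ce=cv2.connectedComponentsWithStats(k)
    return [(int(st[i,4]),np.round(ce[i],1).tolist(),st[i,:4].tolist()) for i in range(1,n) if st[i,4]>12]
E
python3 - <<'E'
from h import *
T=np.load("top0.npy");S=np.load("scene0.npy")
for c in HUE: print(c,blobs(T,c,(215,165,350,285)),blobs(S,c,(230,140,400,270)))
t=cv2.resize(T[155:300,120:460],None,fx=2.3,fy=2.3,interpolation=cv2.INTER_CUBIC)
s=cv2.resize(S[100:270,200:400],None,fx=3.5,fy=3.5,interpolation=cv2.INTER_CUBIC)
cv2.imwrite("pics/t1.png",t[:,:,::-1]);cv2.imwrite("pics/s1.png",s[:,:,::-1])
E
```

```text
green [(118, [252.3, 216.7], [246, 211, 13, 12])] [(181, [328.6, 173.4], [321, 166, 16, 19]), (141, [324.9, 206.3], [312, 200, 28, 12])]
blue [(111, [283.7, 229.7], [278, 224, 12, 12])] [(213, [317.4, 154.5], [311, 146, 15, 18]), (64, [307.9, 183.3], [303, 178, 12, 11])]
yellow [(117, [300.4, 200.8], [295, 195, 12, 12])] [(241, [280.0, 155.4], [272, 147, 16, 18]), (182, [279.6, 184.9], [265, 177, 30, 13])]
red [(81, [278.6, 208.3], [274, 204, 10, 10])] [(131, [299.6, 196.9], [294, 191, 13, 13])]
```

View pics/t1.png

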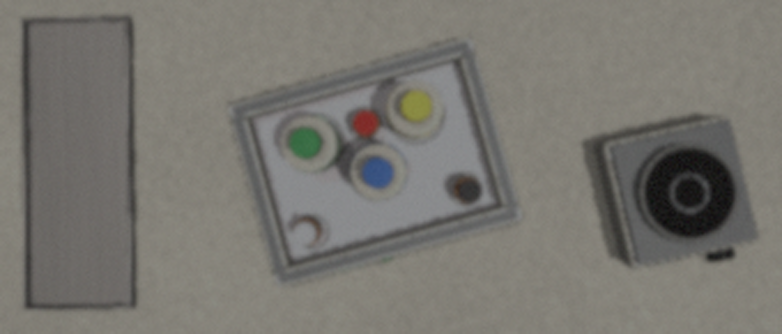

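View pics/s1.png

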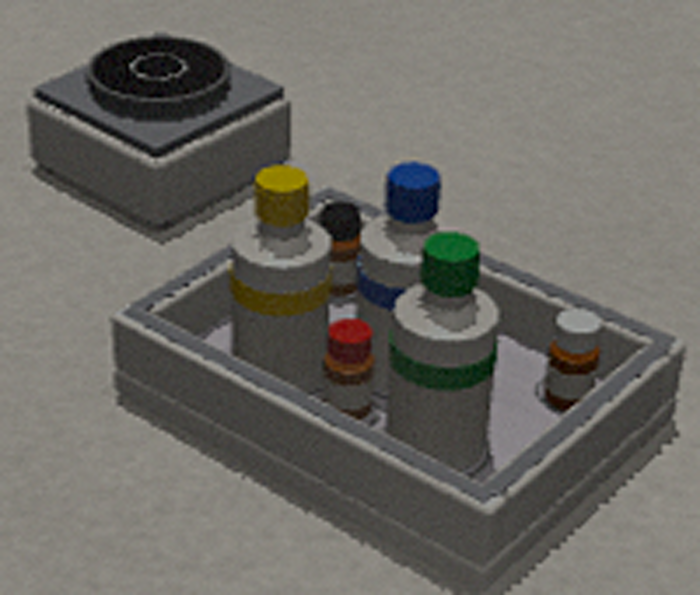

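```bash
python3 - <<'E'
from h import *
T=np.load("top0.npy");S=np.load("scene0.npy")
top={"green":(252.3,216.7),"blue":(283.7,229.7),"yellow":(300.4,200.8),"red":(278.6,208.3)}
sc={"green":(328.7,166+4.7),"blue":(318,146+4.7),"yellow":(280,147+4.5),"red":(299.9,191+4)}
for c in top:
    P,e=tri(top[c],sc[c]);zt=72 if c=="red" else 146
    print(c,P.round(1),round(e,1),"plane top",plane("top",top[c],zt).round(1),"scene",plane("scene",sc[c],zt).round(1))
# mixer: white ring pixels / black disc
def ell(im,roi,thr):
    g=cv2.GaussianBlur(cv2.cvtColor(im,cv2.COLOR_RGB2GRAY),(3,3),0);x,y,w,h=roi
    m=(g[y:h,x:w]<thr).astype(np.uint8)
    c=max(cv2.findContours(m,cv2.RETR_EXTERNAL,cv2.CHAIN_APPROX_NONE)[0],key=cv2.contourArea)
    e=cv2.fitEllipse(cv2.convexHull(c));return (e[0][0]+x,e[0][1]+y),e[1]
for n,im,roi in(("top",T,(385,205,455,262)),("scene",S,(220,108,274,135))):
    for thr in(55,70): 
        e=ell(im,roi,thr);print(n,thr,np.round(e[0],1),np.round(e[1],1),plane(n,e[0],76).round(1))
rt,rs=(690/2.3+120,191/2.3+155),(158/3.5+200,67/3.5+100)
print("ring",tri(rt,rs),plane("top",rt,76))
c=lambda l:[(x/2.3+120,y/2.3+155) for x,y in l]
tc=[plane("top",p,16) for p in c([(24,18),(130,17),(135,306),(27,308)])]
print("tray",np.round(tc,1).tolist(),np.mean(tc,0).round(1))
s4=[(469,257),(523,295),(391,385),(337,336)]
print("tray scene",[plane("scene",p,16).round(1).tolist() for p in s4],np.mean([plane("scene",p,16) for p in s4],0).round(1))
cc=[plane("top",p,55) for p in c([(233,107),(467,42),(518,214),(283,278)])]
v=(cc[0]-cc[1]);w=cc[3]-cc[2]
cen=np.mean(cc,0);print("cooler",np.round(cc,1).tolist(),cen.round(1),np.linalg.norm(v),np.degrees(np.arctan2(-v[0],v[1])),np.degrees(np.arctan2(-w[0],w[1])))
L=np.array([[36,54],[-10,0],[36,-54],[42,0]],float)
W=np.array([plane("top",top[k],72 if k=="red" else 146) for k in top])
a,b=L-L.mean(0),W-W.mean(0)
th=np.arctan2((a[:,0]*b[:,1]-a[:,1]*b[:,0]).sum(),(a*b).sum());Rm=np.array([[np.cos(th),-np.sin(th)],[np.sin(th),np.cos(th)]])
t=W.mean(0)-Rm@L.mean(0);print("fit",np.degrees(th),t.round(1),(W-(L@Rm.T+t)).round(1).tolist())
print("ring places",(L@Rm.T+t).round(1).tolist(), "white/black",(np.array([[-52,82],[-52,-82]])@Rm.T+t).round(1).tolist())
E
```

```text
green [518.1  61.9 145.5] 1.9 plane top [517.3  62.4] scene [519.4  62. ]
blue [492.8  -3.8 145.1] 2.2 plane top [492.   -3.1] scene [494.7  -3.1]
yellow [553.8 -37.3 145.2] 3.4 plane top [552.3 -36.3] scene [555.9 -37.2]
red [539.5  10.   70.8] 2.3 plane top [538.5  10.7] scene [541.4  10.7]
top 55 [419.4 238.5] [38.1 38.7] [ 478.1 -303.9]
top 70 [417.3 237.9] [40.6 44.8] [ 479.4 -299.4]
scene 55 [244.9 122.4] [23.8 41. ] [ 487.7 -291.7]
scene 70 [244.9 122.5] [24.8 41.7] [ 487.9 -291.4]
ring (array([ 479.26014721, -305.31194156,   76.23666577]), np.float64(0.4005413853027923)) [ 479.08769999 -305.27315735]
tray [[643.8, 377.1], [646.9, 263.6], [342.9, 248.9], [337.7, 363.3]] [492.8 313.2]
tray scene [[347.9, 260.9], [345.9, 370.2], [642.9, 379.1], [653.7, 274.4]] [497.6 321.2]
cooler [[551.9, 144.3], [622.1, -89.4], [451.5, -143.3], [381.9, 89.4]] [5.019e+02 2.000e-01] 244.0372379872111 16.71567920354041 16.647087950215873
fit 19.372957113040734 [ 5.005e+02 -2.000e-01] [[0.8, -0.3], [0.9, 0.4], [-0.0, 2.9], [-1.6, -3.1]]
ring places [[516.6, 62.7], [491.1, -3.5], [552.4, -39.2], [540.1, 13.7]] white/black [[424.2, 59.9], [478.6, -94.8]]
```

```bash
python3 -m pendant '[[0,0,0,0,0,-8.3,0.06],[0,0,0,0,0,-8.3,0.06],[0,0,0,0,0,-8.3,0.06],[0,0,0,0,0,0,0.06]]'; python3 -m pendant '[[0.02,0.04,0,0,0,0,0.06],[0.02,0.04,0,0,0,0,0.06],[0.02,0.04,0,0,0,0,0.06],[0.02,0.04,0,0,0,0,0.06],[0.02,0.04,0,0,0,0,0.06],[0.02,0.04,0,0,0,0,0.06],[0.02,0.04,0,0,0,0,0.06],[0.02,0.04,0,0,0,0,0.06],[0.02,0.04,0,0,0,0,0.06],[0.02,0.04,0,0,0,0,0.06],[0.02,0.04,0,0,0,0,0.06],[0,0,0,0,0,0,0.06]]'
```

```text
clock: 0.5
position: [262.6, 566.9, 255.7]
ee_rot: [1.0, 0.0, -0.0, 0.001]
contact_force: [-0.3, 0.6, 0.4]
gripper_width: 60.1
grasp_force: 0.0
clock: 1.7
position: [484.1, 123.4, 256.0]
ee_rot: [1.0, -0.005, -0.0, 0.0]
contact_force: [-1.1, 0.5, 0.6]
gripper_width: 59.9
grasp_force: 0.0
```

```bash
python3 -m pendant '[[0.017,0.031,0,0,0,0,0.06],[0.017,0.031,0,0,0,0,0.06],[0,0,0,0,0,0,0.06],[0,0,0,0,0,0,0.06]]'; cat > look.py <<'E'
import sys
from h import *
from bench import arm
n=sys.argv[1]
for c in ("scene","top"):
    im=arm.get_image(c)["image"];np.save(f"{c}_{n}.npy",im);cv2.imwrite(f"pics/{c}_{n}.png",im[:,:,::-1])
s=arm.read_state();print(s["clock"],s["position"].round(1),s["ee_rot"].round(4),round(s["gripper_width"],1),s["contact_force"].round(1))
E
python3 look.py a
```

```text
clock: 2.1
position: [516.9, 65.1, 255.9]
ee_rot: [1.0, -0.001, -0.0, 0.0]
contact_force: [-0.6, 0.7, 0.3]
gripper_width: 60.1
grasp_force: 0.0
2.2 [516.7  66.  256.2] [ 1.e+00  1.e-04 -2.e-04 -1.e-04] 59.8 [-0.6 -0.9  1.1]
```

View pics/scene_a.png

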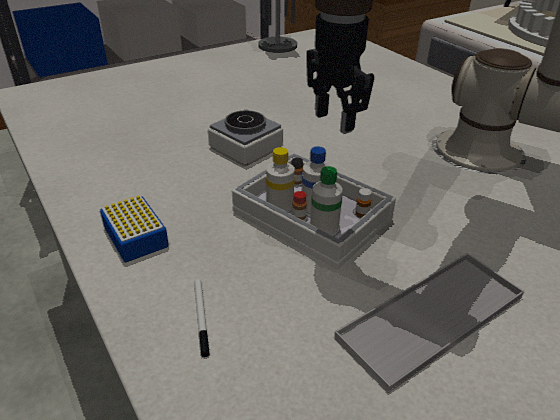

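The gripper hangs over the green bottle (finger tips ~(320,110) and (348,125), green cap (328,173)); descending with a small correction.

```bash
python3 -m pendant '[[0.001,0.004,0.03,0,0,0,0.06],[0,0,0.03,0,0,0,0.06],[0,0,0.02,0,0,0,0.06],[0,0,0.016,0,0,0,0.06],[0,0,0.016,0,0,0,0.06],[0,0,0,0,0,0,0.06],[0,0,0,0,0,0,0.06]]';python3 look.py b; python3 - <<'E'
from h import *
i=np.load("scene_b.npy")[90:250,230:410];cv2.imwrite("pics/sb.png",cv2.resize(i,None,fx=3.5,fy=3.5,interpolation=2)[:,:,::-1])
E
```

```text
clock: 2.9
position: [518.1, 62.1, 144.7]
ee_rot: [1.0, 0.001, 0.0, 0.0]
contact_force: [-0.1, -0.4, -0.1]
gripper_width: 59.8
grasp_force: 0.0
3.0 [518.6  62.  145.4] [ 1.e+00  8.e-04  1.e-03 -3.e-04] 60.2 [ 0.5  0.1 -0.2]
```

View pics/sb.png

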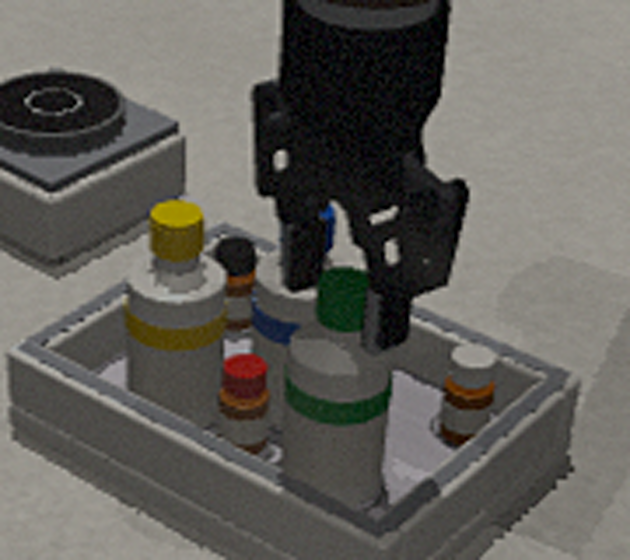

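The fingers straddle the green cap evenly (cap at crop (342,300) between the tips at (300,270) and (388,330)); closing and lifting.

```bash
python3 -m pendant '[[0,0,0,0,0,0,0.02],[0,0,0,0,0,0,0.02],[0,0,0,0,0,0,0.02],[0,0,0,0,0,0,0.02],[0,0,0,0,0,0,0.02],[0,0,0,0,0,0,0.02]]'; python3 -m pendant '[[0,0,-0.01,0,0,0,0.02],[0,0,-0.02,0,0,0,0.02],[0,0,-0.02,0,0,0,0.02],[0,0,-0.02,0,0,0,0.02],[0,0,-0.005,0,0,0,0.02],[0,0,0,0,0,0,0.02]]'
```

```text
clock: 3.6
position: [518.8, 61.6, 145.2]
ee_rot: [1.0, 0.001, 0.001, -0.0]
contact_force: [-0.2, 0.8, 6.2]
gripper_width: 26.4
grasp_force: 59.0
clock: 4.2
position: [517.9, 61.3, 219.5]
ee_rot: [1.0, 0.0, 0.0, -0.0]
contact_force: [0.1, 0.2, -1.9]
gripper_width: 26.6
grasp_force: 59.1
```

```bash
python3 -m pendant '[[0.006,-0.023,0,0,0,0,0.02],[0.011,-0.043,0,0,0,0,0.02],[0.011,-0.043,0,0,0,0,0.02],[0.011,-0.043,0,0,0,0,0.02],[0.011,-0.043,0,0,0,0,0.02],[0.011,-0.043,0,0,0,0,0.02],[0.005,-0.02,0,0,0,0,0.02],[0,0,0,0,0,0,0.02],[0,0,0,0,0,0,0.02]]'; python3 look.py c; python3 - <<'E'
from h import *
i=np.load("scene_c.npy")[130:420,300:560];cv2.imwrite("pics/sc.png",cv2.resize(i,None,fx=2,fy=2,interpolation=2)[:,:,::-1])
E
```

```text
clock: 5.1
position: [582.9, 319.1, 216.8]
ee_rot: [1.0, 0.001, -0.002, 0.001]
contact_force: [0.0, -0.2, -1.6]
gripper_width: 26.5
grasp_force: 59.3
5.2 [583.3 318.2 218.2] [ 1.0e+00 -0.0e+00 -1.1e-03  8.0e-04] 26.0 [ 1.1 -0.4 -2.2]
```

View pics/sc.png

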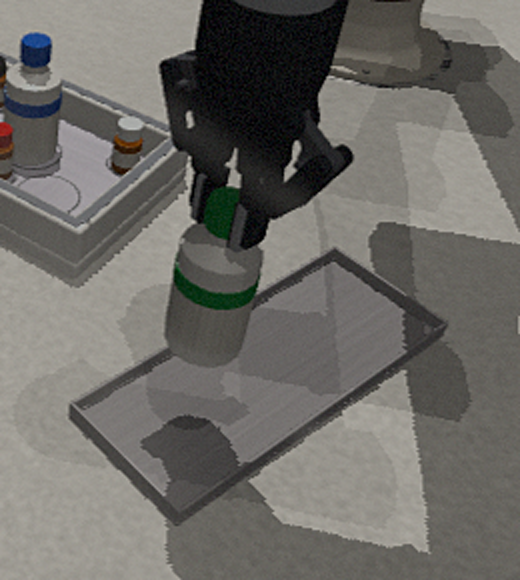

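```bash
python3 - <<'E'
from h import *
a=proj("scene",[583,318,95]);b=proj("scene",[583,318,195]);print((a-[300,130])*2,(b-[300,130])*2)
# vertical direction for tilted hyp: band centroid and cap centroid
S=np.load("scene_c.npy");print(blobs(S,"green",(370,200,450,300)))
T=np.load("top_c.npy");print(blobs(T,"green",(100,150,260,300)))
for p in c if (c:=None) else []:pass
print("ring",plane("scene",(300+47/2,130+197/2),20))
# tray edges in top from initial image: column gradients
g=cv2.GaussianBlur(cv2.cvtColor(np.load("top0.npy"),cv2.COLOR_RGB2GRAY),(3,3),0).astype(int)
for y in(180,200,225,250,275):
    r=g[y,120:190];print(y,[120+int(i) for i in np.argsort(r)[:5]])
E
```

```text
[201.68256041 337.11407953] [225.74907479 228.06906513]
[(281, [410.1, 235.1], [402, 224, 18, 26]), (319, [406.2, 277.2], [387, 262, 42, 23])]
[]
ring [522.17829323  63.92636346]
180 [131, 132, 130, 176, 133]
200 [131, 132, 130, 176, 177]
225 [177, 132, 176, 131, 133]
250 [132, 133, 131, 177, 178]
275 [132, 133, 131, 177, 178]
```

```bash
python3 - <<'E'
from h import *
for y in (180,225,275):
    print([plane("top",p,14).round(1).tolist() for p in((131.3+(y>240),y),(176.6+(y>240)*.8,y))])
E
python3 -m pendant '[[0,0,0.03,0,0,0,0.02],[0,0,0.03,0,0,0,0.02],[0,0,0.02,0,0,0,0.02],[0,0,0.006,0,0,0,0.02],[0,0,0,0,0,0,0.02],[0,0,0,0,0,0,0.02]]'
```

```text
[[602.0, 374.3], [604.2, 262.7]]
[[492.1, 370.5], [494.6, 259.3]]
[[370.9, 363.9], [373.9, 253.6]]
clock: 5.8
position: [584.7, 319.3, 134.9]
ee_rot: [1.0, 0.0, 0.001, -0.001]
contact_force: [0.1, 0.0, -1.5]
gripper_width: 26.3
grasp_force: 59.4
```

```bash
python3 -m pendant '[[0,0,0.003,0,0,0,0.02],[0,0,0.002,0,0,0,0.02],[0,0,0,0,0,0,0.02]]';python3 -m pendant '[[0,0,0.001,0,0,0,0.02],[0,0,0,0,0,0,0.02],[0,0,0,0,0,0,0.02]]'
```

```text
clock: 6.1
position: [583.8, 319.4, 128.5]
ee_rot: [1.0, 0.0, 0.0, -0.0]
contact_force: [0.4, 0.5, -1.8]
gripper_width: 26.0
grasp_force: 59.4
clock: 6.4
position: [584.2, 319.6, 128.3]
ee_rot: [1.0, 0.001, 0.001, -0.0]
contact_force: [-2.7, 0.1, 3.4]
gripper_width: 26.0
grasp_force: 59.8
```

```bash
python3 -m pendant '[[0,0,0,0,0,0,0.06],[0,0,0,0,0,0,0.06],[0,0,0,0,0,0,0.06],[0,0,-0.02,0,0,0,0.06],[0,0,-0.04,0,0,0,0.06],[0,0,-0.04,0,0,0,0.06],[0,0,0,0,0,0,0.06]]';python3 -m pendant '[[-0.012,0.042,0,0,0,0,0.06],[-0.012,0.042,0,0,0,0,0.06],[-0.012,0.042,0,0,0,0,0.06],[-0.012,0.042,0,0,0,0,0.06],[-0.012,0.042,0,0,0,0,0.06],[-0.012,0.042,0,0,0,0,0.06],[-0.012,0.042,0,0,0,0,0.06],[-0.007,0.029,0,0,0,0,0.06],[0,0,0,0,0,0,0.06],[0,0,0,0,0,0,0.06]]'; python3 look.py d; python3 - <<'E'
from h import *
print(blobs(np.load("scene_d.npy"),"green",(370,200,500,380)),proj("scene",[584,319.5,129]))
print(blobs(np.load("scene_d.npy"),"blue",(230,120,400,270)))
E
```

```text
clock: 7.1
position: [586.7, 321.0, 234.7]
ee_rot: [1.0, 0.001, 0.006, -0.004]
contact_force: [0.2, 0.9, 1.6]
gripper_width: 60.0
grasp_force: 0.0
clock: 8.1
position: [493.1, -4.2, 227.3]
ee_rot: [1.0, -0.0, 0.0, -0.0]
contact_force: [0.4, 1.3, 0.6]
gripper_width: 60.1
grasp_force: 0.0
8.2 [493.5  -3.2 227.2] [ 1.e+00  6.e-04  1.e-04 -1.e-04] 60.0 [-0.1 -0.3  0.7]
[(392, [403.7, 286.1], [393, 275, 22, 25]), (230, [395.1, 324.3], [378, 309, 38, 22])] [404.94080443 282.03176028]
[(213, [317.5, 154.7], [311, 146, 15, 18]), (165, [316.1, 184.0], [302, 177, 29, 12])]
```

Green stands in the tray (cap where predicted). Down to the blue one, grip, lift.

```bash
python3 -m pendant '[[0,0,0.03,0,0,0,0.06],[0,0,0.025,0,0,0,0.06],[0,0,0.015,0,0,0,0.06],[0,0,0.01,0,0,0,0.06],[0,0,0,0,0,0,0.06],[0,0,0,0,0,0,0.06]]';python3 -m pendant '[[0,0,0,0,0,0,0.02],[0,0,0,0,0,0,0.02],[0,0,0,0,0,0,0.02],[0,0,0,0,0,0,0.02],[0,0,0,0,0,0,0.02],[0,0,0,0,0,0,0.02]]';  python3 -m pendant '[[0,0,-0.01,0,0,0,0.02],[0,0,-0.02,0,0,0,0.02],[0,0,-0.02,0,0,0,0.02],[0,0,-0.02,0,0,0,0.02],[0,0,-0.005,0,0,0,0.02],[0,0,0,0,0,0,0.02]]'
```

```text
clock: 8.8
position: [493.8, -3.1, 147.7]
ee_rot: [1.0, 0.001, 0.0, 0.0]
contact_force: [-0.6, -0.1, -0.3]
gripper_width: 60.1
grasp_force: 0.0
clock: 9.4
position: [493.8, -3.7, 148.3]
ee_rot: [1.0, 0.001, 0.001, -0.0]
contact_force: [-0.7, -0.6, 5.8]
gripper_width: 26.3
grasp_force: 59.4
clock: 10.0
position: [492.9, -3.6, 222.5]
ee_rot: [1.0, 0.0, 0.0, -0.0]
contact_force: [-0.4, -0.1, -2.6]
gripper_width: 25.9
grasp_force: 59.3
```

```bash
python3 -m pendant '[[-0.006,-0.021,0,0,0,0,0.02],[-0.012,-0.042,0,0,0,0,0.02],[-0.012,-0.042,0,0,0,0,0.02],[-0.012,-0.042,0,0,0,0,0.02],[-0.012,-0.042,0,0,0,0,0.02],[-0.012,-0.042,0,0,0,0,0.02],[-0.012,-0.042,0,0,0,0,0.02],[-0.012,-0.042,0,0,0,0,0.02],[0,0,0,0,0,0,0.02],[0,0,0,0,0,0,0.02]]'; python3 -m pendant '[[0,0,0.03,0,0,0,0.02],[0,0,0.03,0,0,0,0.02],[0,0,0.02,0,0,0,0.02],[0,0,0.006,0,0,0,0.02],[0,0,0,0,0,0,0.02],[0,0,0,0,0,0,0.02]]'
```

```text
clock: 11.0
position: [401.6, 311.4, 220.4]
ee_rot: [1.0, 0.001, -0.001, 0.002]
contact_force: [-0.3, 0.3, -3.0]
gripper_width: 25.9
grasp_force: 59.9
clock: 11.6
position: [403.6, 311.2, 137.1]
ee_rot: [1.0, 0.0, 0.001, -0.0]
contact_force: [0.1, -0.0, -2.7]
gripper_width: 26.3
grasp_force: 59.9
```

```bash
python3 -m pendant '[[0,0,0.003,0,0,0,0.02],[0,0,0.002,0,0,0,0.02],[0,0,0,0,0,0,0.02]]';python3 -m pendant '[[0,0,0.001,0,0,0,0.02],[0,0,0,0,0,0,0.02],[0,0,0,0,0,0,0.02]]'
```

```text
clock: 11.9
position: [402.8, 311.2, 131.5]
ee_rot: [1.0, 0.0, 0.0, -0.0]
contact_force: [-0.6, -0.2, -2.9]
gripper_width: 25.8
grasp_force: 59.9
clock: 12.2
position: [403.1, 311.3, 131.4]
ee_rot: [1.0, 0.001, 0.0, -0.0]
contact_force: [-1.2, -1.6, 4.5]
gripper_width: 26.1
grasp_force: 60.8
```

```bash
python3 -m pendant '[[0,0,0,0,0,0,0.06],[0,0,0,0,0,0,0.06],[0,0,0,0,0,0,0.06],[0,0,-0.02,0,0,0,0.06],[0,0,-0.04,0,0,0,0.06],[0,0,-0.04,0,0,0,0.06],[0,0,0,0,0,0,0.06]]';python3 -m pendant '[[0.017,0.039,0,0,0,0,0.06],[0.017,0.039,0,0,0,0,0.06],[0.017,0.039,0,0,0,0,0.06],[0.017,0.039,0,0,0,0,0.06],[0.017,0.039,0,0,0,0,0.06],[0.017,0.039,0,0,0,0,0.06],[0.017,0.039,0,0,0,0,0.06],[0.017,0.039,0,0,0,0,0.06],[0.015,0.0365,0,0,0,0,0.06],[0,0,0,0,0,0,0.06],[0,0,0,0,0,0,0.06]]'; python3 look.py e; python3 - <<'E'
from h import *
print(blobs(np.load("scene_e.npy"),"blue",(370,170,520,380)),proj("scene",[403,311,118]))
print(blobs(np.load("scene_e.npy"),"yellow",(230,120,400,270)))
E
```

```text
clock: 12.9
position: [405.2, 313.7, 236.2]
ee_rot: [1.0, 0.001, 0.004, -0.005]
contact_force: [0.4, 0.2, -0.2]
gripper_width: 59.9
grasp_force: 0.0
clock: 14.0
position: [554.0, -38.0, 229.4]
ee_rot: [1.0, -0.001, -0.001, -0.0]
contact_force: [-0.2, -0.0, -0.0]
gripper_width: 59.9
grasp_force: 0.0
14.1 [553.8 -36.6 229.9] [ 1.e+00  7.e-04 -3.e-04 -1.e-04] 60.2 [0.9 0.2 0.3]
[(368, [485.6, 237.7], [475, 227, 22, 22]), (245, [475.1, 270.9], [459, 257, 36, 21])] [486.10430086 239.01671578]
[(238, [280.0, 155.5], [273, 147, 15, 18]), (180, [279.8, 185.0], [266, 178, 29, 12])]
```

```bash
python3 -m pendant '[[0,0,0.03,0,0,0,0.06],[0,0,0.027,0,0,0,0.06],[0,0,0.015,0,0,0,0.06],[0,0,0.01,0,0,0,0.06],[0,0,0,0,0,0,0.06],[0,0,0,0,0,0,0.06]]';python3 -m pendant '[[0,0,0,0,0,0,0.02],[0,0,0,0,0,0,0.02],[0,0,0,0,0,0,0.02],[0,0,0,0,0,0,0.02],[0,0,0,0,0,0,0.02],[0,0,0,0,0,0,0.02]]';  python3 -m pendant '[[0,0,-0.01,0,0,0,0.02],[0,0,-0.02,0,0,0,0.02],[0,0,-0.02,0,0,0,0.02],[0,0,-0.02,0,0,0,0.02],[0,0,-0.005,0,0,0,0.02],[0,0,0,0,0,0,0.02]]'
```

```text
clock: 14.7
position: [554.6, -36.5, 149.1]
ee_rot: [1.0, 0.001, 0.001, 0.0]
contact_force: [0.1, 0.2, 0.3]
gripper_width: 59.6
grasp_force: 0.0
clock: 15.3
position: [555.0, -37.2, 149.5]
ee_rot: [1.0, 0.001, 0.001, -0.0]
contact_force: [0.2, 0.6, 4.9]
gripper_width: 25.9
grasp_force: 59.4
clock: 15.9
position: [553.9, -37.1, 223.5]
ee_rot: [1.0, 0.0, 0.0, -0.0]
contact_force: [-0.3, -0.8, -1.8]
gripper_width: 26.0
grasp_force: 59.1
```

```bash
python3 -m pendant '[[-0.004,-0.024,0,0,0,0,0.02],[-0.007,-0.041,0,0,0,0,0.02],[-0.007,-0.041,0,0,0,0,0.02],[-0.007,-0.041,0,0,0,0,0.02],[-0.007,-0.041,0,0,0,0,0.02],[-0.007,-0.041,0,0,0,0,0.02],[-0.007,-0.041,0,0,0,0,0.02],[-0.007,-0.041,0,0,0,0,0.02],[-0.007,-0.041,0,0,0,0,0.02],[0,0,0,0,0,0,0.02],[0,0,0,0,0,0,0.02]]'; python3 -m pendant '[[0,0,0.03,0,0,0,0.02],[0,0,0.03,0,0,0,0.02],[0,0,0.02,0,0,0,0.02],[0,0,0.006,0,0,0,0.02],[0,0,0,0,0,0,0.02],[0,0,0,0,0,0,0.02]]'
```

```text
clock: 17.0
position: [492.7, 315.1, 221.2]
ee_rot: [1.0, 0.001, -0.002, 0.001]
contact_force: [-0.3, -0.1, -2.2]
gripper_width: 25.6
grasp_force: 59.6
clock: 17.6
position: [494.6, 314.7, 138.3]
ee_rot: [1.0, 0.0, 0.001, -0.0]
contact_force: [0.2, 0.4, -1.8]
gripper_width: 26.0
grasp_force: 59.6
```

```bash
python3 -m pendant '[[0,0,0.003,0,0,0,0.02],[0,0,0.002,0,0,0,0.02],[0,0,0,0,0,0,0.02]]';python3 -m pendant '[[0,0,0.001,0,0,0,0.02],[0,0,0,0,0,0,0.02],[0,0,0,0,0,0,0.02]]'
```

```text
clock: 17.9
position: [493.9, 314.8, 132.6]
ee_rot: [1.0, 0.0, 0.0, -0.0]
contact_force: [0.5, 0.2, -2.1]
gripper_width: 26.0
grasp_force: 59.7
clock: 18.2
position: [494.2, 315.0, 132.6]
ee_rot: [1.0, 0.001, 0.001, -0.0]
contact_force: [-1.5, -1.9, 6.4]
gripper_width: 25.7
grasp_force: 60.3
```

```bash
python3 -m pendant '[[0,0,0,0,0,0,0.06],[0,0,0,0,0,0,0.06],[0,0,0,0,0,0,0.06],[0,0,-0.02,0,0,0,0.06],[0,0,-0.04,0,0,0,0.06],[0,0,-0.04,0,0,0,0.06],[0,0,0,0,0,0,0.06]]';python3 -m pendant '[[0.0065,0.0435,0,0,0,0,0.06],[0.0065,0.0435,0,0,0,0,0.06],[0.0065,0.0435,0,0,0,0,0.06],[0.0065,0.0435,0,0,0,0,0.06],[0.0065,0.0435,0,0,0,0,0.06],[0.0065,0.0435,0,0,0,0,0.06],[0.0065,0.0435,0,0,0,0,0.06],[0,0,0,0,0,0,0.06],[0,0,0,0,0,0,0.06]]'; python3 look.py f
```

```text
clock: 18.9
position: [496.5, 316.9, 237.8]
ee_rot: [1.0, 0.001, 0.005, -0.004]
contact_force: [-0.2, 0.4, 0.1]
gripper_width: 60.0
grasp_force: 0.0
clock: 19.8
position: [539.5, 9.3, 230.8]
ee_rot: [1.0, -0.001, -0.0, -0.0]
contact_force: [-0.4, 0.6, -0.0]
gripper_width: 59.9
grasp_force: 0.0
19.9 [539.6  10.9 231. ] [ 1.e+00  6.e-04 -1.e-04 -1.e-04] 60.0 [-0.4  0.8 -0. ]
```

View pics/scene_f.png

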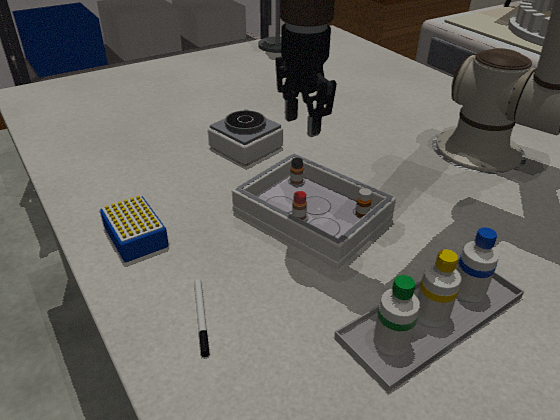

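All three bottles stand in the tray (caps (403,287), (447,261), (486,238)), the red vial (300,203) is free in the cooler.

```bash
python3 -m pendant '[[0,0.0005,0.03,0,0,0,0.06],[0,0,0.04,0,0,0,0.05],[0,0,0.04,0,0,0,0.05],[0,0,0.025,0,0,0,0.05],[0,0,0.013,0,0,0,0.05],[0,0,0.01,0,0,0,0.05],[0,0,0,0,0,0,0.05],[0,0,0,0,0,0,0.05]]';python3 look.py g; python3 - <<'E'
from h import *
i=np.load("scene_g.npy")[90:270,220:410];cv2.imwrite("pics/sg.png",cv2.resize(i,None,fx=3.2,fy=3.2,interpolation=2)[:,:,::-1])
E
```

```text
clock: 20.7
position: [540.1, 10.6, 73.9]
ee_rot: [1.0, 0.001, 0.001, -0.0]
contact_force: [0.0, -0.3, 0.0]
gripper_width: 49.9
grasp_force: 0.0
20.8 [540.4  10.3  74.4] [ 1.0e+00  7.0e-04  1.1e-03 -3.0e-04] 50.3 [-0.   0.1  0.5]
```

View pics/sg.png

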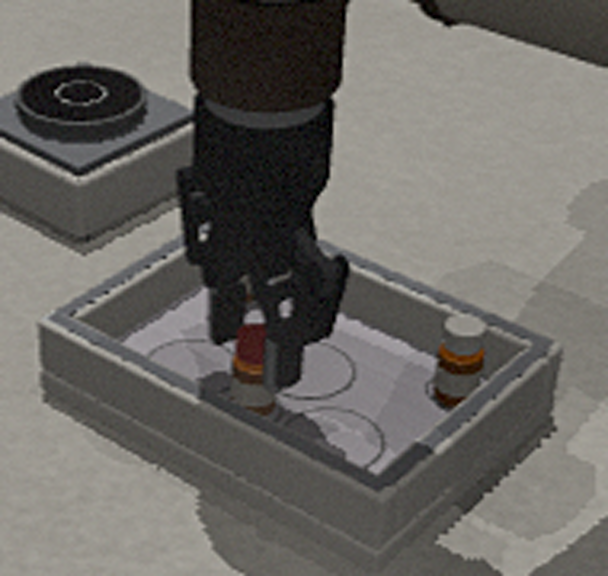

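The red cap (crop (253,345)) sits between the fingers (tips (225,335) and (283,380)); gripping.

```bash
python3 -m pendant '[[0,0,0.002,0,0,0,0.05],[0,0,0,0,0,0,0.01],[0,0,0,0,0,0,0.01],[0,0,0,0,0,0,0.01],[0,0,0,0,0,0,0.01],[0,0,0,0,0,0,0.01],[0,0,0,0,0,0,0.01]]'; python3 -m pendant '[[0,0,-0.01,0,0,0,0.01],[0,0,-0.02,0,0,0,0.01],[0,0,-0.03,0,0,0,0.01],[0,0,-0.03,0,0,0,0.01],[0,0,-0.03,0,0,0,0.01],[0,0,0,0,0,0,0.01]]'
```

```text
clock: 21.5
position: [539.9, 9.8, 72.0]
ee_rot: [1.0, 0.001, 0.0, 0.0]
contact_force: [-1.8, 0.4, 6.1]
gripper_width: 24.5
grasp_force: 58.8
clock: 22.1
position: [542.1, 10.3, 196.2]
ee_rot: [1.0, 0.001, 0.005, -0.001]
contact_force: [0.3, -0.1, -0.1]
gripper_width: 24.7
grasp_force: 58.9
```

```bash
python3 -m pendant '[[-0.004,0.02,0,0,0,0,0.01],[-0.008,0.041,0,0,0,0,0.01],[-0.008,0.041,0,0,0,0,0.01],[-0.008,0.041,0,0,0,0,0.01],[-0.008,0.041,0,0,0,0,0.01],[-0.008,0.041,0,0,0,0,0.01],[-0.008,0.041,0,0,0,0,0.01],[-0.008,0.041,0,0,0,0,0.01],[0,0.008,0,0,0,0,0.01],[0,0,0,0,0,0,0.01],[0,0,0,0,0,0,0.01]]'; python3 look.py i;python3 - <<'E'
from h import *
i=np.load("scene_i.npy")[30:190,180:340];cv2.imwrite("pics/si.png",cv2.resize(i,None,fx=3.5,fy=3.5,interpolation=2)[:,:,::-1])
S=np.load("scene_i.npy");print(blobs(S,"red",(190,40,300,170)),proj("scene",[479.3,-305.2,183]))
E
```

```text
clock: 23.2
position: [479.7, -304.5, 190.8]
ee_rot: [1.0, 0.0, -0.0, -0.0]
contact_force: [0.3, 0.2, -0.9]
gripper_width: 24.5
grasp_force: 59.1
23.3 [ 480.1 -304.   191.2] [ 1.0e+00  1.2e-03 -1.0e-04 -2.0e-04] 24.5 [-0.9  0.  -1.6]
[(24, [239.0, 74.8], [238, 71, 3, 9])] [243.83124221  75.38320683]
```

View pics/si.png

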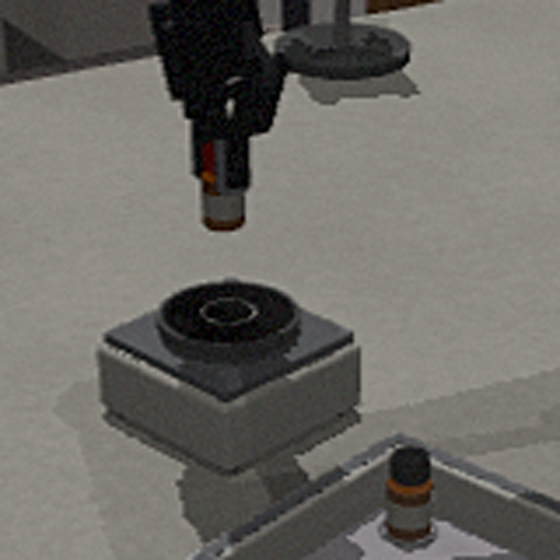

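The vial hangs upright over the mixer ring (vial bottom crop (223,228), ring (228,312)); lowering.

```bash
python3 -m pendant '[[0,0.001,0.02,0,0,0,0.01],[0,0,0.02,0,0,0,0.01],[0,0,0.014,0,0,0,0.01],[0,0,0.004,0,0,0,0.01],[0,0,0,0,0,0,0.01],[0,0,0,0,0,0,0.01]]'; python3 -m pendant '[[0,0,0.003,0,0,0,0.01],[0,0,0.0015,0,0,0,0.01],[0,0,0,0,0,0,0.01],[0,0,0,0,0,0,0.01]]'
```

```text
clock: 23.9
position: [480.6, -305.9, 134.2]
ee_rot: [1.0, 0.001, 0.001, 0.0]
contact_force: [0.4, 0.9, -0.7]
gripper_width: 24.7
grasp_force: 59.1
clock: 24.3
position: [479.9, -306.3, 129.0]
ee_rot: [1.0, 0.0, 0.0, 0.0]
contact_force: [0.3, -0.9, -1.0]
gripper_width: 24.6
grasp_force: 59.1
```

```bash
python3 -m pendant '[[0,0,0.001,0,0,0,0.01],[0,0,0,0,0,0,0.01],[0,0,0,0,0,0,0.01]]'; python3 look.py j; python3 - <<'E'
from h import *
i=np.load("scene_j.npy")[60:170,180:320];cv2.imwrite("pics/sj.png",cv2.resize(i,None,fx=4,fy=4,interpolation=2)[:,:,::-1])
E
```

```text
clock: 24.6
position: [480.0, -306.4, 128.1]
ee_rot: [1.0, 0.0, 0.0, 0.0]
contact_force: [-0.5, 0.1, 0.4]
gripper_width: 24.7
grasp_force: 59.3
24.7 [ 480.  -306.4  128.1] [1.e+00 5.e-04 2.e-04 2.e-04] 24.4 [-0.7 -0.4  1.3]
```

View pics/sj.png

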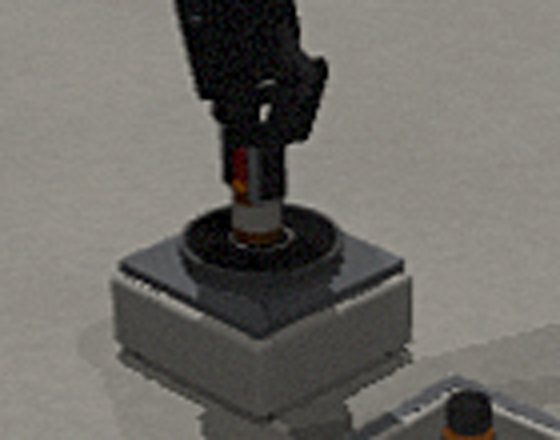

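The vial stands inside the ring (crop (262,238)); releasing and going back to the tray.

```bash
python3 -m pendant '[[0,0,0,0,0,0,0.05],[0,0,0,0,0,0,0.05],[0,0,0,0,0,0,0.05],[0,0,-0.02,0,0,0,0.05],[0,0,-0.04,0,0,0,0.06],[0,0,-0.04,0,0,0,0.06],[0,0,0,0,0,0,0.06]]';python3 -m pendant '[[0.001,-0.045,0,0,0,0,0.06],[0.001,-0.045,0,0,0,0,0.06],[0.001,-0.045,0,0,0,0,0.06],[0.001,-0.045,0,0,0,0,0.06],[0.001,-0.045,0,0,0,0,0.06],[0.001,-0.045,0,0,0,0,0.06],[0.001,-0.045,0,0,0,0,0.06],[0.001,-0.045,0,0,0,0,0.06],[0.001,-0.045,0,0,0,0,0.06],[0.001,-0.045,0,0,0,0,0.06],[0.001,-0.045,0,0,0,0,0.06],[0.001,-0.045,0,0,0,0,0.06]]';python3 -m pendant '[[0.001,-0.045,0,0,0,0,0.06],[0.001,-0.036,0,0,0,0,0.06],[0,0,0,0,0,0,0.06],[0,0,0,0,0,0,0.06]]'; python3 look.py k; python3 - <<'E'
from h import *
S=np.load("scene_k.npy");T=np.load("top_k.npy")
a=blobs(S,"red",(190,70,300,170));b=blobs(T,"red",(380,200,460,270));print(a,b)
if b: print(plane("top",b[0][1],128))
if a: print(plane("scene",(a[0][2][0]+a[0][2][2]/2,a[0][2][1]+3.5),128))
if a and b: print(tri(b[0][1],(a[0][2][0]+a[0][2][2]/2,a[0][2][1]+3.5)))
for c in("green","yellow","blue"): print(c,blobs(S,c,(370,170,520,380)))
E
```

```text
clock: 25.4
position: [482.8, -307.7, 234.3]
ee_rot: [1.0, 0.001, 0.006, 0.003]
contact_force: [-0.8, 0.1, -0.1]
gripper_width: 60.3
grasp_force: 0.0
clock: 26.6
position: [491.0, 235.6, 227.6]
ee_rot: [1.0, 0.001, -0.0, 0.0]
contact_force: [0.9, -0.8, -0.4]
gripper_width: 60.1
grasp_force: 0.0
clock: 27.0
position: [492.9, 315.3, 226.9]
ee_rot: [1.0, 0.001, -0.001, 0.001]
contact_force: [0.1, 1.3, -0.3]
gripper_width: 60.1
grasp_force: 0.0
27.1 [493.1 313.9 227.4] [ 1.e+00  1.e-04 -4.e-04  4.e-04] 59.7 [-0.2  0.1  0.5]
[(81, [243.5, 100.6], [239, 96, 10, 10])] [(133, [428.9, 238.8], [423, 232, 13, 14])]
[ 479.70179848 -306.0696485 ]
[ 482.92829357 -301.42058554]
(array([ 479.66547792, -307.22268555,  124.95084395]), np.float64(0.17185075447889542))
green [(354, [403.9, 285.7], [393, 275, 22, 25]), (224, [395.6, 324.1], [378, 309, 38, 22])]
yellow [(414, [446.5, 260.7], [436, 249, 22, 24]), (280, [436.9, 295.1], [420, 281, 39, 22])]
blue [(354, [485.6, 237.7], [475, 227, 22, 22]), (243, [475.2, 270.9], [459, 258, 36, 20])]
```

Vial is within ~2 mm of the mixer middle. Now the yellow bottle back.

```bash
python3 -m pendant '[[0.001,-0.0005,0.03,0,0,0,0.06],[0,0,0.03,0,0,0,0.06],[0,0,0.02,0,0,0,0.06],[0,0,0.014,0,0,0,0.06],[0,0,0,0,0,0,0.06],[0,0,0,0,0,0,0.06]]';python3 -m pendant '[[0,0,0,0,0,0,0.02],[0,0,0,0,0,0,0.02],[0,0,0,0,0,0,0.02],[0,0,0,0,0,0,0.02],[0,0,0,0,0,0,0.02],[0,0,0,0,0,0,0.02]]';  python3 -m pendant '[[0,0,-0.01,0,0,0,0.02],[0,0,-0.02,0,0,0,0.02],[0,0,-0.02,0,0,0,0.02],[0,0,-0.02,0,0,0,0.02],[0,0,-0.02,0,0,0,0.02],[0,0,0,0,0,0,0.02],[0,0,0,0,0,0,0.02]]'
```

```text
clock: 27.7
position: [494.8, 314.5, 134.4]
ee_rot: [1.0, -0.0, 0.0, -0.0]
contact_force: [0.5, 0.9, -0.1]
gripper_width: 59.8
grasp_force: 0.0
clock: 28.3
position: [495.0, 315.6, 135.2]
ee_rot: [1.0, 0.001, 0.001, -0.0]
contact_force: [-0.4, -1.0, 5.5]
gripper_width: 26.0
grasp_force: 59.1
clock: 29.0
position: [493.8, 315.1, 223.2]
ee_rot: [1.0, 0.0, -0.001, -0.0]
contact_force: [-0.1, -0.2, -2.0]
gripper_width: 25.9
grasp_force: 59.1
```

```bash
python3 -m pendant '[[0.0045,0.024,0,0,0,0,0.02],[0.007,0.041,0,0,0,0,0.02],[0.007,0.041,0,0,0,0,0.02],[0.007,0.041,0,0,0,0,0.02],[0.007,0.041,0,0,0,0,0.02],[0.007,0.041,0,0,0,0,0.02],[0.007,0.041,0,0,0,0,0.02],[0.007,0.041,0,0,0,0,0.02],[0.007,0.041,0,0,0,0,0.02],[0,0,0,0,0,0,0.02],[0,0,0,0,0,0,0.02]]'; python3 -m pendant '[[0,0,0.02,0,0,0,0.02],[0,0,0.02,0,0,0,0.02],[0,0,0.015,0,0,0,0.02],[0,0,0.007,0,0,0,0.02],[0,0,0,0,0,0,0.02],[0,0,0,0,0,0,0.02]]'
```

```text
clock: 30.1
position: [554.2, -37.6, 221.9]
ee_rot: [1.0, -0.001, -0.002, 0.0]
contact_force: [0.5, 0.3, -1.3]
gripper_width: 25.4
grasp_force: 59.5
clock: 30.7
position: [555.5, -36.0, 162.2]
ee_rot: [1.0, 0.001, 0.0, 0.0]
contact_force: [-0.1, 0.1, -2.1]
gripper_width: 26.3
grasp_force: 59.5
```

```bash
python3 -m pendant '[[-0.0005,0.001,0.005,0,0,0,0.02],[0,0,0.003,0,0,0,0.02],[0,0,0,0,0,0,0.02],[0,0,0,0,0,0,0.02]]';python3 -m pendant '[[0,0,0.001,0,0,0,0.02],[0,0,0.001,0,0,0,0.02],[0,0,0,0,0,0,0.02]]'
```

```text
clock: 31.1
position: [554.7, -37.8, 153.9]
ee_rot: [1.0, 0.0, 0.0, -0.0]
contact_force: [0.5, -1.0, -1.0]
gripper_width: 25.7
grasp_force: 59.5
clock: 31.4
position: [555.0, -37.8, 152.3]
ee_rot: [1.0, 0.001, 0.0, 0.0]
contact_force: [-0.8, 0.2, 0.8]
gripper_width: 25.7
grasp_force: 59.9
```

```bash
python3 -m pendant '[[0,0,0.0005,0,0,0,0.02],[0,0,0,0,0,0,0.06],[0,0,0,0,0,0,0.06],[0,0,0,0,0,0,0.06],[0,0,-0.02,0,0,0,0.06],[0,0,-0.03,0,0,0,0.06],[0,0,-0.03,0,0,0,0.06],[0,0,0,0,0,0,0.06]]';python3 -m pendant '[[-0.017,-0.039,0,0,0,0,0.06],[-0.017,-0.039,0,0,0,0,0.06],[-0.017,-0.039,0,0,0,0,0.06],[-0.017,-0.039,0,0,0,0,0.06],[-0.017,-0.039,0,0,0,0,0.06],[-0.017,-0.039,0,0,0,0,0.06],[-0.017,-0.039,0,0,0,0,0.06],[-0.017,-0.039,0,0,0,0,0.06],[-0.016,-0.037,0,0,0,0,0.06],[0,0,0,0,0,0,0.06],[0,0,0,0,0,0,0.06]]'; python3 look.py l; python3 - <<'E'
from h import *
S=np.load("scene_l.npy");T=np.load("top_l.npy")
for c in("green","yellow","blue"): print(c,blobs(S,c,(230,120,520,380)),blobs(T,c,(215,165,350,285)))
E
```

```text
clock: 32.2
position: [557.1, -37.5, 236.0]
ee_rot: [1.0, 0.001, 0.005, -0.0]
contact_force: [-0.7, 0.9, 0.8]
gripper_width: 60.0
grasp_force: 0.0
clock: 33.3
position: [401.6, 311.7, 230.5]
ee_rot: [1.0, 0.001, -0.001, 0.001]
contact_force: [0.7, -0.5, -0.3]
gripper_width: 59.9
grasp_force: 0.0
33.4 [402.3 310.5 230.8] [ 1.e+00  1.e-04 -4.e-04  5.e-04] 60.0 [-0.7  0.3 -0.5]
green [(324, [403.8, 284.8], [393, 275, 22, 25]), (172, [396.5, 324.9], [379, 316, 36, 15])] []
yellow [(238, [279.7, 155.1], [272, 147, 16, 18]), (185, [279.4, 184.7], [266, 178, 29, 12])] [(115, [300.8, 200.7], [295, 195, 13, 12])]
blue [(344, [485.8, 237.8], [475, 227, 22, 22]), (230, [475.7, 271.2], [459, 259, 36, 19])] []
```

Yellow is back within a pixel of its start (scene (279.7,155.1) vs (280.0,155.4)). Blue next.

```bash
python3 -m pendant '[[0.001,-0.0005,0.03,0,0,0,0.06],[0,0,0.03,0,0,0,0.06],[0,0,0.02,0,0,0,0.06],[0,0,0.016,0,0,0,0.06],[0,0,0,0,0,0,0.06],[0,0,0,0,0,0,0.06]]';python3 -m pendant '[[0,0,0,0,0,0,0.02],[0,0,0,0,0,0,0.02],[0,0,0,0,0,0,0.02],[0,0,0,0,0,0,0.02],[0,0,0,0,0,0,0.02],[0,0,0,0,0,0,0.02]]';  python3 -m pendant '[[0,0,-0.01,0,0,0,0.02],[0,0,-0.02,0,0,0,0.02],[0,0,-0.02,0,0,0,0.02],[0,0,-0.02,0,0,0,0.02],[0,0,-0.02,0,0,0,0.02],[0,0,0,0,0,0,0.02],[0,0,0,0,0,0,0.02]]'
```

```text
clock: 34.0
position: [404.0, 311.0, 135.6]
ee_rot: [1.0, -0.0, 0.0, 0.0]
contact_force: [-0.1, -0.4, -0.1]
gripper_width: 60.1
grasp_force: 0.0
clock: 34.6
position: [403.9, 312.0, 136.6]
ee_rot: [1.0, 0.001, 0.001, -0.001]
contact_force: [-0.2, -1.8, 6.2]
gripper_width: 25.8
grasp_force: 59.0
clock: 35.3
position: [402.7, 311.5, 224.7]
ee_rot: [1.0, 0.0, -0.001, -0.0]
contact_force: [-0.4, -0.3, -3.0]
gripper_width: 25.7
grasp_force: 59.4
```

```bash
python3 -m pendant '[[0.007,0.021,0,0,0,0,0.02],[0.012,0.042,0,0,0,0,0.02],[0.012,0.042,0,0,0,0,0.02],[0.012,0.042,0,0,0,0,0.02],[0.012,0.042,0,0,0,0,0.02],[0.012,0.042,0,0,0,0,0.02],[0.012,0.042,0,0,0,0,0.02],[0.012,0.042,0,0,0,0,0.02],[0,0,0,0,0,0,0.02],[0,0,0,0,0,0,0.02]]'; python3 -m pendant '[[0,0,0.02,0,0,0,0.02],[0,0,0.02,0,0,0,0.02],[0,0,0.015,0,0,0,0.02],[0,0,0.007,0,0,0,0.02],[0,0,0,0,0,0,0.02],[0,0,0,0,0,0,0.02]]'
```

```text
clock: 36.3
position: [493.7, -4.3, 223.5]
ee_rot: [1.0, -0.001, -0.002, 0.0]
contact_force: [-0.4, -0.0, -2.8]
gripper_width: 25.5
grasp_force: 59.9
clock: 36.9
position: [494.9, -2.5, 163.7]
ee_rot: [1.0, 0.001, 0.0, 0.0]
contact_force: [0.6, 0.4, -2.4]
gripper_width: 25.6
grasp_force: 59.8
```

```bash
python3 -m pendant '[[-0.0005,0.001,0.005,0,0,0,0.02],[0,0,0.003,0,0,0,0.02],[0,0,0,0,0,0,0.02],[0,0,0,0,0,0,0.02]]';python3 -m pendant '[[0,0,0.001,0,0,0,0.02],[0,0,0.001,0,0,0,0.02],[0,0,0,0,0,0,0.02]]'
```

```text
clock: 37.3
position: [494.2, -4.3, 155.4]
ee_rot: [1.0, 0.0, 0.0, -0.0]
contact_force: [-0.7, -0.4, -2.8]
gripper_width: 25.9
grasp_force: 59.9
clock: 37.6
position: [494.4, -4.3, 153.7]
ee_rot: [1.0, 0.0, 0.0, 0.0]
contact_force: [-0.5, -0.7, -0.0]
gripper_width: 25.5
grasp_force: 60.3
```

```bash
python3 -m pendant '[[0,0,0.001,0,0,0,0.02],[0,0,0,0,0,0,0.06],[0,0,0,0,0,0,0.06],[0,0,0,0,0,0,0.06],[0,0,-0.02,0,0,0,0.06],[0,0,-0.03,0,0,0,0.06],[0,0,-0.03,0,0,0,0.06],[0,0,0,0,0,0,0.06]]';python3 -m pendant '[[0.012,-0.042,0,0,0,0,0.06],[0.012,-0.042,0,0,0,0,0.06],[0.012,-0.042,0,0,0,0,0.06],[0.012,-0.042,0,0,0,0,0.06],[0.012,-0.042,0,0,0,0,0.06],[0.012,-0.042,0,0,0,0,0.06],[0.012,-0.042,0,0,0,0,0.06],[0.006,-0.03,0,0,0,0,0.06],[0,0,0,0,0,0,0.06],[0,0,0,0,0,0,0.06]]'; python3 look.py m; python3 - <<'E'
from h import *
S=np.load("scene_m.npy");T=np.load("top_m.npy")
for c in("green","yellow","blue"): print(c,blobs(S,c,(230,120,520,380)),blobs(T,c,(215,165,350,285)))
E
```

```text
clock: 38.4
position: [496.6, -3.8, 236.6]
ee_rot: [1.0, 0.001, 0.005, -0.001]
contact_force: [-0.6, -0.3, 0.1]
gripper_width: 60.1
grasp_force: 0.0
clock: 39.4
position: [583.3, 320.2, 230.7]
ee_rot: [1.0, 0.001, -0.001, 0.001]
contact_force: [-0.4, -0.2, 0.3]
gripper_width: 60.0
grasp_force: 0.0
39.5 [583.5 319.  231.8] [ 1.e+00  1.e-04 -5.e-04  4.e-04] 60.1 [ 1.1 -0.2  0.9]
green [(428, [403.5, 287.0], [393, 275, 22, 25]), (253, [395.3, 324.2], [378, 310, 39, 21])] []
yellow [(240, [279.8, 155.1], [272, 147, 16, 18]), (182, [279.4, 184.7], [266, 178, 28, 12])] [(116, [300.9, 200.8], [295, 195, 13, 12])]
blue [(225, [317.1, 154.2], [310, 146, 15, 17]), (163, [315.6, 183.6], [302, 177, 28, 12])] [(110, [284.3, 229.6], [279, 224, 12, 12])]
```

```bash
python3 -m pendant '[[0,0,0.03,0,0,0,0.06],[0,0,0.03,0,0,0,0.06],[0,0,0.02,0,0,0,0.06],[0,0,0.018,0,0,0,0.06],[0,0,0,0,0,0,0.06],[0,0,0,0,0,0,0.06]]';python3 -m pendant '[[0,0,0,0,0,0,0.02],[0,0,0,0,0,0,0.02],[0,0,0,0,0,0,0.02],[0,0,0,0,0,0,0.02],[0,0,0,0,0,0,0.02],[0,0,0,0,0,0,0.02]]';  python3 -m pendant '[[0,0,-0.01,0,0,0,0.02],[0,0,-0.02,0,0,0,0.02],[0,0,-0.02,0,0,0,0.02],[0,0,-0.02,0,0,0,0.02],[0,0,-0.02,0,0,0,0.02],[0,0,0,0,0,0,0.02],[0,0,0,0,0,0,0.02]]'
```

```text
clock: 40.1
position: [584.2, 319.0, 135.0]
ee_rot: [1.0, 0.0, 0.0, 0.0]
contact_force: [0.3, 0.5, 0.6]
gripper_width: 59.9
grasp_force: 0.0
clock: 40.7
position: [584.7, 320.5, 136.1]
ee_rot: [1.0, 0.001, 0.001, -0.001]
contact_force: [0.0, 0.8, 4.6]
gripper_width: 25.7
grasp_force: 59.4
clock: 41.4
position: [583.2, 319.7, 223.5]
ee_rot: [1.0, 0.0, -0.001, 0.0]
contact_force: [-0.5, -0.1, -1.9]
gripper_width: 25.7
grasp_force: 59.2
```

```bash
python3 -m pendant '[[-0.005,0.022,0,0,0,0,0.02],[-0.011,0.043,0,0,0,0,0.02],[-0.011,0.043,0,0,0,0,0.02],[-0.011,0.043,0,0,0,0,0.02],[-0.011,0.043,0,0,0,0,0.02],[-0.011,0.043,0,0,0,0,0.02],[-0.005,0.021,0,0,0,0,0.02],[0,0,0,0,0,0,0.02],[0,0,0,0,0,0,0.02]]'; python3 -m pendant '[[0,0,0.02,0,0,0,0.02],[0,0,0.02,0,0,0,0.02],[0,0,0.015,0,0,0,0.02],[0,0,0.007,0,0,0,0.02],[0,0,0,0,0,0,0.02],[0,0,0,0,0,0,0.02]]'
```

```text
clock: 42.3
position: [518.5, 61.4, 223.2]
ee_rot: [1.0, -0.0, -0.001, 0.0]
contact_force: [0.4, 0.3, -1.1]
gripper_width: 25.5
grasp_force: 59.4
clock: 42.9
position: [519.6, 62.5, 162.6]
ee_rot: [1.0, 0.001, 0.0, 0.0]
contact_force: [-0.1, -0.7, -1.4]
gripper_width: 25.7
grasp_force: 59.4
```

```bash
python3 -m pendant '[[-0.0005,0.0005,0.005,0,0,0,0.02],[0,0,0.003,0,0,0,0.02],[0,0,0,0,0,0,0.02],[0,0,0,0,0,0,0.02]]';python3 -m pendant '[[0,0,0.001,0,0,0,0.02],[0,0,0.001,0,0,0,0.02],[0,0,0,0,0,0,0.02]]'
```

```text
clock: 43.3
position: [518.6, 61.3, 154.5]
ee_rot: [1.0, 0.0, 0.0, -0.0]
contact_force: [0.4, 0.3, -1.1]
gripper_width: 25.8
grasp_force: 59.4
clock: 43.6
position: [519.0, 61.3, 153.1]
ee_rot: [1.0, 0.001, 0.001, -0.0]
contact_force: [-1.8, -1.0, 2.4]
gripper_width: 25.7
grasp_force: 60.0
```

```bash
python3 -m pendant '[[0,0,0,0,0,0,0.06],[0,0,0,0,0,0,0.06],[0,0,0,0,0,0,0.06],[0,0,-0.02,0,0,0,0.06],[0,0,-0.04,0,0,0,0.06],[0,0,-0.04,0,0,0,0.06],[0,-0.04,0,0,0,0,0.06],[0,-0.04,0,0,0,0,0.06],[0,-0.04,0,0,0,0,0.06],[0,-0.04,0,0,0,0,0.06],[0,0,0,0,0,0,0.06],[0,0,0,0,0,0,0.06]]'; python3 look.py n; python3 - <<'E'
from h import *
S=np.load("scene_n.npy");T=np.load("top_n.npy")
for c in HUE: print(c,blobs(S,c,(190,70,400,270)),blobs(T,c,(215,165,455,285)))
E
```

```text
clock: 44.8
position: [518.1, 222.1, 251.8]
ee_rot: [1.0, 0.001, -0.0, 0.0]
contact_force: [0.4, 0.3, -0.3]
gripper_width: 60.1
grasp_force: 0.0
44.9 [518.3 220.7 252.1] [ 1.e+00  2.e-04 -3.e-04  2.e-04] 60.2 [-0.5 -1.  -0.7]
green [(253, [327.8, 174.8], [320, 166, 17, 19]), (178, [325.6, 205.9], [311, 199, 30, 12])] [(117, [252.5, 216.5], [247, 211, 12, 12])]
blue [(220, [317.2, 154.1], [310, 146, 15, 17]), (66, [307.1, 182.5], [301, 175, 14, 13])] [(109, [284.3, 229.7], [279, 224, 12, 12])]
yellow [(242, [279.8, 155.1], [272, 147, 16, 18]), (184, [279.4, 184.7], [266, 178, 28, 12])] [(114, [300.9, 200.8], [295, 195, 13, 12])]
red [(85, [243.4, 100.8], [239, 96, 10, 10])] [(135, [428.8, 238.8], [422, 233, 14, 13])]
```

View pics/scene_n.png

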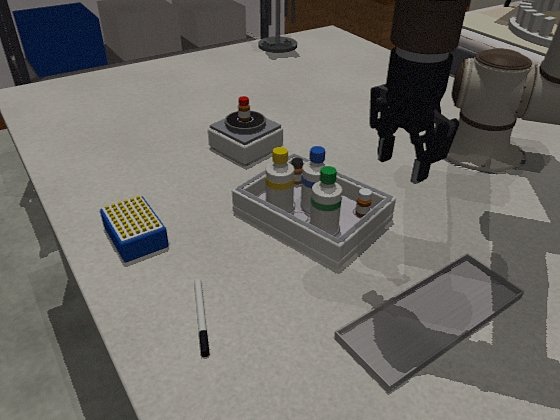

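All three bottles are back within a pixel of their start positions (caps (328,174), (317,154), (280,155)), and the vial stands on the mixer (244,110). The gripper is clear of everything.

```bash
python3 -c "from bench import arm; print(arm.job_done())"
```

```text
the job is handed in; nothing more can be done
None
```

The job is handed in (the judge gave no verdict): by the last pictures the red vial stands about 2 mm from the mixer's middle, and each bottle is back within about a pixel of its starting place.

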